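# Pin back the labeller's sprung press arm

### The job

Open the bottle labeller for loading: take the green-knobbed stop pin out of the grey pin rack, swing the sprung yellow press arm back away from the turntable (the pin's shank can do the pushing), and lower the pin down to the bottom of the green-framed slot, so that the arm stays pinned open. Let go when it holds.

Things in the scene. Friction and masses are not known exactly. Their poses are not given: they have to be found in the camera images.
- stop_pin: Loose steel pin, green knob, 0.12 kg, upright in one of 3 holes (75 mm apart, 28 mm deep) of a grey rack 35 mm high; same-shaped blue- and black-knobbed pins in the others are not wanted. Shank 16 mm dia with tapered foot, 62 mm long; round knob on top 26 mm dia, 36 mm tall. Origin: underside of foot; z up along the pin. Held by its knob, the shank is long enough to push the arm.
- labeller: Blue-grey bench labeller, fixed; housing 300 x 270 x 50 mm (x, y, z). Origin: centre of its underside; axes along its sides; top face at z = 50 mm. On top: the press arm's upright pivot axis at x 90, y 85 mm; bottle turntable 72 mm wide, 4 mm high, at x 30, y -68; label reel 42 mm high at x 105, y -92, with a peel plate beside it. Nothing stands over 50 mm above the top face.
- slot (a point): Centre of the mouth of the green-framed slot in the labeller's top (labeller x -10, y 68, z 50 mm; same axes). 40 mm long (x), 22 mm wide (y), 32 mm deep, flat floor, mouth bevelled 5 mm wider all round. A pin standing in it holds the arm open: the arm's flat side leans on the shank, which then leans a few degrees as the arm springs back a little.
- press_arm (a joint): Angle q (rad) of the sprung arm: 0 at rest, opens clockwise seen from above, to 1.2. Yellow bar 16 mm wide, 6 to 24 mm above the labeller's top, from pivot to a 30 mm rubber roller 155 mm out. Points along labeller (-cos(.873-q), -sin(.873-q)); at q = .873 it just clears a pin centred in the slot. Push its turntable side 100 mm from the pivot: 2 N at first, 3 N there; let go, it springs back.
Things that resemble listed ones, but are neither listed nor needed, are in the scene too. There is more than one size of the stop_pin; the job needs the larger.

How it is judged (in metres and radians):
At the end, for the whole second after the job is handed in: The green-knobbed pin stands in the slot, its foot within 30 mm sideways of the slot's centre and at least 20 mm below the labeller's top face, leaning less than 20 degrees, and the press arm is held at 0.6 rad or more; pin and arm are at rest (z of stop_pin in the frame of labeller below 0.03 m and horizontal distance between stop_pin and slot below 0.03 m and angle between stop_pin's own z axis and vertical below 0.35 rad and value of joint press_arm above 0.6 rad and velocity of joint press_arm between -0.05 and 0.05 rad/s and linear speed of stop_pin below 0.02 m/s); the robot touches nothing.
It also fails if it takes over 48 s, if anything falls off the work surface, if the arm or the gripper's body presses on something with over 40 N, if the wrist force passes 120 N, or if a joint passes its speed limit or range.

### The arm

A 6-joint arm with a two-finger parallel gripper is mounted at the origin on the work surface. World frame = base frame: x ahead of the robot, y to its left, z up, the work surface at z = 0. Lengths are in m, angles in degrees, forces in N, time in s.
With the tool pointing down it reaches from about 0.35 to 0.875 m from the base axis. Payload 4.2 kg.
Tool frame: the origin (TCP) lies midway between the tips of the shut fingers; the grasp point (between the pads) lies 19 mm behind it (r.grasp_offset is the distance from the TCP to the grasp point, in m); z points along the fingers, y is the direction in which the jaws open and shut (so a half turn about z gives the same grasp; the last joint's range is limited). The gripper opens to 87 mm and grips with 3 to 60 N. Pads are 19 mm wide; open, the fingers measure 117 mm over their backs; the gripper's body (75 mm by 190 mm) begins 51 mm behind the grasp point.
Start: joints at [81.509, 22.042, 0.453, 0, -68.411, -14.817], TCP at [0.247, 0.574, 0.223] pointing down, gripper open.
Joint ranges: [-179.83, 179.83], [-69.29, 118.12], [-61.27, 80.66], [-181.25, 117.63], [-171.15, -9.14], [-177.46, 177.46]. Speed limits (degrees/s): [159.86, 159.86, 180, 180, 180, 180].

### API

Orientations are given as a 3x3 rotation matrix whose columns are the frame's x, y, z axes.
In Python, from station import r gives the robot as it stands.
- The arm moves only by the shell command python3 -m crank 'ROWS'. ROWS is JSON, a list of rows, each a list of 3 entries, a list of its own where there are three numbers: the closure, from -1 (fully open) to 1 (shut), so that 0 is half open, then the shift along the tool's x, y, z as a fraction of full scale, then the turn, a rotation vector about the tool's x, y, z as a fraction of full scale. In form: [[fingers, [dx, dy, dz], [wx, wy, wz]], ...]. A call has 1 to 8 rows; each row shifts and turns the commanded pose from where the row before left it, along the tool's axes as they then stand; what a row does not reach is not made up. Full scale, the value 1, is 100 mm for a shift and 45 degrees for a turn. A row lasts 1/10 s, in which the tool goes at most 50 mm and 8.59 degrees, less where a joint would pass 70% of its speed; a pose out of reach is approached as far as the arm can. A call with a number of a shift or a turn outside -1 to 1 is refused whole. A call with a gripper value outside its range is refused whole. The fingers move at their own pace and stop on an object; the grip force is fixed at half the most. Time passes only in rows, so rows that do not move let the fingers close. It gives the time, the measured TCP pose, the force and the opening at its end, in the units of the state.
- r.sense(): the state, without advancing time (a new reading comes with each control period).
- r.capture(name): name is "side" or "top" or "wrist"; returns a dict with "img" (420x560x3 uint8, blue, green, red), "fx", "fy", "cx", "cy" (pixels), "R" (3x3) and "t" (3): a world point X has camera coordinates R X + t. Camera axes: x right, y down, z forward; pixel columns grow to the right and rows downward; lengths in m; the calibration is good to about 2 mm. A picture is of the moment at which its call begins. There is no depth.
- r.finish_job(): hands the job in, once; it reports no verdict.
The state is a dict: "time_s": time; "joints": joint angles; "joint_velocities": joint speeds; "effort": joint torques, N m; "tcp_pos": TCP position; "ee_rot": TCP orientation; "wrist_force": force on the tool from outside, world axes, zero at the start; "moment": the same for the moment, N m; "gripper_width": opening from 0.0 (shut) to 1.0 (fully open).
Only numpy, scipy, OpenCV 4.12 (cv2) and the standard library are available. Lean on these libraries where they do the work, as an engineer would, in place of code of your own. Each camera call takes 0.05 s, during which the arm holds its last target.

## Working session

There is one attempt and no reset: what is moved stays moved. The work goes in short steps, Python scripts to look and compute and a shell command to move; the robot and the scene stay as the last step left them, time stands still between calls to the robot, and variables do not carry over. Pictures are saved under pics/ and viewed, and the job is handed in when it is done.

```bash
ls; mkdir -p pics; python3 - <<'E'
from station import r
import cv2
s=r.sense();print({k:s[k] for k in('time_s','tcp_pos','ee_rot','gripper_width','wrist_force')})
for n in('side','top','wrist'):
    c=r.capture(n);cv2.imwrite(f'pics/a_{n}.png',c['img']);print(n,c['fx'],c['cx'],c['cy'],c['R'],c['t'])
E
```

```text
pics
{'time_s': 0.0, 'tcp_pos': array([0.24707713, 0.57341298, 0.22145247]), 'ee_rot': array([[ 9.18296364e-01, -3.95892891e-01, -7.79487397e-04],
       [-3.95893646e-01, -9.18294062e-01, -2.05818087e-03],
       [ 9.90205254e-05,  2.19861411e-03, -9.99997578e-01]]), 'gripper_width': 0.9996240656652149, 'wrist_force': array([-0.57271555,  0.34912582,  0.15233812])}
side 393.97893373162407 279.0310010513926 210.4662287080696 [[ 0.68073484 -0.73252547  0.00255211]
 [-0.35847365 -0.33616328 -0.87091383]
 [ 0.63882448  0.59194652 -0.49142913]] [-0.2938601   0.30532897  0.37380303]
top 429.9782299859945 277.82424804148775 212.48405504208634 [[-0.01285112 -0.99991404  0.00260202]
 [-0.99616516  0.01257763 -0.08658395]
 [ 0.08654378 -0.00370475 -0.99624116]] [0.12883923 0.52940483 0.93289641]
wrist 290.06996398861276 279.364609529073 210.09904153869073 [[-0.39606473 -0.91822096  0.00172884]
 [-0.87439163  0.37773285  0.30456063]
 [-0.28030699  0.11911404 -0.95249138]] [ 0.62381524 -0.0368296   0.39135566]
```

View pics/a_top.png

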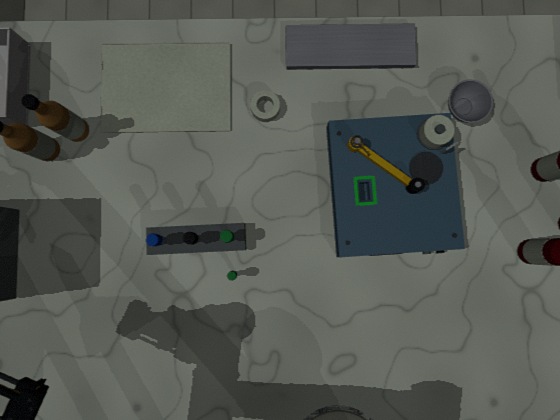

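View pics/a_side.png

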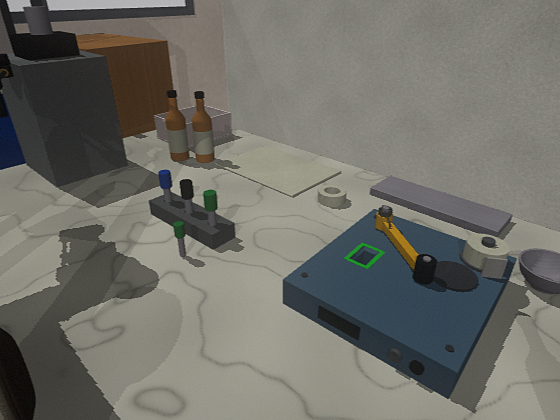

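View pics/a_wrist.png

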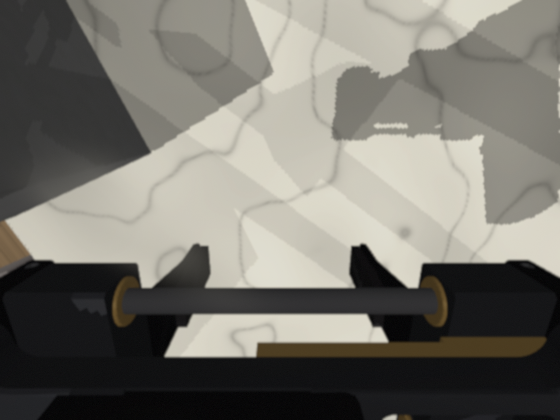

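The top view shows two green-knobbed pins. One is in the rack at (227,236) and the other stands alone on the table at (232,275). The rack pin is larger and sits beside the blue and black pins, so it fits the description. I'll measure both and take an enlarged crop.

```bash
cat > h.py <<'E'
import numpy as np,cv2
def ray(c,u,v):
    d=np.array([(u-c['cx'])/c['fx'],(v-c['cy'])/c['fy'],1.]);R=np.array(c['R']);return -R.T@np.array(c['t']),R.T@d
def plane(c,u,v,z):
    o,d=ray(c,u,v);return o+d*(z-o[2])/d[2]
def tri(a,p,b,q):
    P=lambda c:np.diag([1,1,1.])@np.array([[c['fx'],0,c['cx']],[0,c['fy'],c['cy']],[0,0,1]])@np.c_[c['R'],c['t']]
    X=cv2.triangulatePoints(P(a),P(b),np.array(p,float),np.array(q,float)).ravel();return X[:3]/X[3]
def proj(c,X):
    x=np.array(c['R'])@X+c['t'];return np.array([c['fx']*x[0]/x[2]+c['cx'],c['fy']*x[1]/x[2]+c['cy']])
def comps(img,kind,amin=15):
    h=cv2.cvtColor(img,cv2.COLOR_BGR2HSV)
    lo,hi={'green':((50,110,35),(85,255,255)),'yellow':((15,150,80),(32,255,255)),'blue':((95,80,40),(115,190,140))}[kind]
    m=cv2.inRange(h,lo,hi);n,l,s,ce=cv2.connectedComponentsWithStats(m)
    return [(ce[i].round(1),s[i],l==i) for i in range(1,n) if s[i][4]>=amin]
E
python3 - <<'E'
from station import r
from h import *
T=r.capture('top');S=r.capture('side')
for n,c in(('top',T),('side',S)):
    for k in('green','yellow','blue'):
        for ce,s,m in comps(c['img'],k): print(n,k,ce,s)
a=cv2.resize(T['img'][215:300,140:270],None,fx=3,fy=3,interpolation=cv2.INTER_CUBIC)
b=cv2.resize(S['img'][160:270,140:250],None,fx=3,fy=3,interpolation=cv2.INTER_CUBIC)
o=np.zeros((330,730,3),np.uint8);o[:a.shape[0],:390]=a;o[:,400:730]=b
cv2.imwrite('pics/crop.png',o)
# labeller top corners
for ce,s,m in comps(T['img'],'blue',2000):
    q=cv2.minAreaRect(np.argwhere(m)[:,::-1].astype(np.float32));print(q)
    for p in cv2.boxPoints(q):print(p,plane(T,*p,0.05).round(4))
E
```

```text
top green [364.8 190.3] [353 175  25  31 371]
top green [225.9 235.7] [220 230  13  13 128]
top green [231.5 275.3] [228 271   9   9  59]
top yellow [358.1 148.7] [349 138  19  18  47]
top yellow [387.8 166.2] [363 146  48  39 367]
top blue [447.1 114.6] [441 113  10   6  28]
top blue [392.  191.8] [  328   114   136   143 13127]
top blue [365.9 190. ] [358 179  15  23 173]
side green [208.7 199.4] [204 190  12  21 179]
side green [177.8 228.5] [173 221  11  17 116]
side green [364.1 255.5] [343 243  43  26 327]
side yellow [171.7 100.7] [169  98   6   7  16]
side yellow [170.1 115.9] [166 109   9  13  40]
side yellow [195.9 116.9] [192 110   9  13  36]
side yellow [397.  239.5] [375 212  43  57 720]
side yellow [390.4 218. ] [389 215   4   7  17]
side blue [  9.9 151.8] [  0 125  26  45 632]
side blue [164.6 179.5] [158 170  14  19 186]
side blue [404.1 301.8] [  293   209   219   171 13445]
side blue [431.2 241.3] [ 393  216   73   50 1572]
side blue [365.5 252.3] [352 247  27  12 104]
side blue [366.2 259.2] [363 255   9  10  30]
side blue [511.3 258.9] [507 256   9   8  42]
side blue [376.6 356.4] [369 352  16  10  17]
side blue [442.7 394.5] [436 391  13   7  15]
((395.80584716796875, 184.47647094726562), (137.59352111816406, 125.7822494506836), 85.60128784179688)
[327.8235  120.70589] [0.73   0.0096 0.05  ]
[453.23523 111.05882] [ 0.7484 -0.2678  0.05  ]
[463.7882  248.24706] [ 0.4466 -0.2759  0.05  ]
[338.37646 257.8941 ] [ 0.4295 -0.0061  0.05  ]
```

View pics/crop.png

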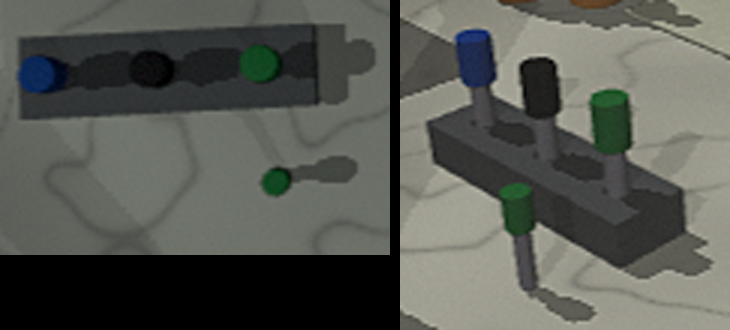

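The crop confirms that the rack green pin is clearly the larger one; the loose one at (232,275) is the small decoy. Next I'll measure the labeller more closely.

```bash
python3 - <<'E'
from station import r
from h import *
T=r.capture('top');S=r.capture('side')
a=cv2.resize(T['img'][100:265,315:480],None,fx=3.6,fy=3.6,interpolation=cv2.INTER_CUBIC)
cv2.imwrite('pics/lab.png',cv2.convertScaleAbs(a,alpha=2))
print('knob big tri',tri(T,(225.9,235.7),S,(208.7,199.4)))
print('knob plane .09 top',plane(T,225.9,235.7,.09),'side .087',plane(S,208.7,199.4,.087))
print('diam big',13/T['fx']*.85,'small',9/T['fx']*.88)
print('slot',plane(T,364.8,190.3,.05),plane(S,364.1,255.5,.05))
for ce,s,m in comps(T['img'],'green',300):
    q=cv2.minAreaRect(np.argwhere(m)[:,::-1].astype(np.float32));print(q)
    P=np.array([plane(T,*p,.05) for p in cv2.boxPoints(q)]);print(P.round(4),P.mean(0))
for ce,s,m in comps(S['img'],'green',300):
    cs,_=cv2.findContours(m.astype(np.uint8),0,2);pp=cv2.convexHull(cs[0])[:,0]
    P=np.array([plane(S,*p,.05)[:2] for p in pp]).astype(np.float32);q=cv2.minAreaRect(P);print(q)
E
```

```text
knob big tri [0.4780275  0.23012572 0.08991907]
knob plane .09 top [0.47861685 0.22967086 0.09      ] side .087 [0.48066536 0.23526911 0.087     ]
diam big 0.02569897550478294 small 0.018419537194378364
slot [ 0.57457406 -0.067159    0.05      ] [ 0.57576354 -0.06580671  0.05      ]
((364.86468505859375, 190.24118041992188), (29.911636352539062, 22.39537811279297), 85.60128784179688)
[[ 0.6059 -0.0414  0.05  ]
 [ 0.609  -0.0902  0.05  ]
 [ 0.5437 -0.093   0.05  ]
 [ 0.5406 -0.0446  0.05  ]] [ 0.57480002 -0.0673047   0.05      ]
((0.5777145624160767, -0.06448537111282349), (0.06616999208927155, 0.04781948775053024), 2.0358171463012695)
```

View pics/lab.png

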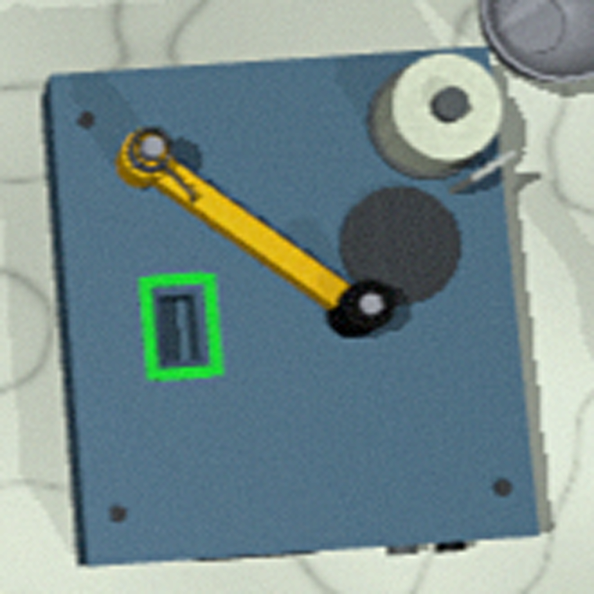

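The yaw is about 3° by both views and the slot is at about (0.575, -0.067). Both fit the given geometry. I'll turn the jaws to the labeller's y first.

```bash
python3 -m crank '[[-0.3,[0,0,0],[0,0,-0.146]],[-0.3,[0,0,0],[0,0,-0.146]],[-0.3,[0,0,0],[0,0,-0.146]],[-0.3,[0,0,0],[0,0,-0.146]],[-0.3,[0.1,0.16,0],[0,0,0]],[-0.3,[0.2,0.35,0],[0,0,0]]]'; python3 - <<'E'
from station import r
import numpy as np
s=r.sense();R=s['ee_rot'];print(s['tcp_pos'],R.round(4),s['gripper_width'])
print(R.T@(np.array([.4785,.231,.2215])-s['tcp_pos']))
E
```

```text
time_s: 0.95
tcp_pos: [0.2795, 0.5251, 0.2219]
ee_rot: [[0.999, 0.053, 0.0], [0.053, -0.999, -0.0], [0.0, 0.0, -1.0]]
wrist_force: [0.7, 0.2, -0.2]
gripper_width: 0.664
[0.27954718 0.52510266 0.22186918] [[ 9.986e-01  5.300e-02  0.000e+00]
 [ 5.300e-02 -9.986e-01 -2.000e-04]
 [ 0.000e+00  2.000e-04 -1.000e+00]] 0.6644210501699694
[0.18307223 0.30424187 0.00042376]
```

```bash
python3 -m crank '[[-0.3,[0.2,0.34,0],[0,0,0]],[-0.3,[0.2,0.34,0],[0,0,0]],[-0.3,[0.2,0.34,0],[0,0,0]],[-0.3,[0.2,0.34,0],[0,0,0]],[-0.3,[0.2,0.34,0],[0,0,0]],[-0.3,[0.2,0.34,0],[0,0,0]],[-0.3,[0.2,0.34,0],[0,0,0]],[-0.3,[0.2,0.34,0],[0,0,0]]]'; python3 - <<'E'
from station import r
from h import *
s=r.sense();print(s['tcp_pos'])
c=r.capture('wrist');cv2.imwrite('pics/w1.png',c['img'])
print('cam',-np.array(c['R']).T@c['t'])
for ce,st,m in comps(c['img'],'green'):
    print(ce,st,plane(c,*ce,.09))
E
```

```text
time_s: 1.75
tcp_pos: [0.4543, 0.2589, 0.2228]
ee_rot: [[0.999, 0.05, 0.0], [0.05, -0.999, 0.0], [0.0, -0.0, -1.0]]
wrist_force: [1.0, -0.5, 0.4]
gripper_width: 0.652
[0.45428986 0.25891179 0.22283497]
cam [0.53837111 0.26251237 0.38418584]
[558.4 123.7] [557 119   3   9  18] [ 0.54604788 -0.00808488  0.09      ]
[309.3 178.8] [297 165  26  28 561] [0.47985141 0.22910407 0.09      ]
[307.3 240.7] [301 231  14  20 220] [0.41073853 0.22570504 0.09      ]
```

View pics/w1.png

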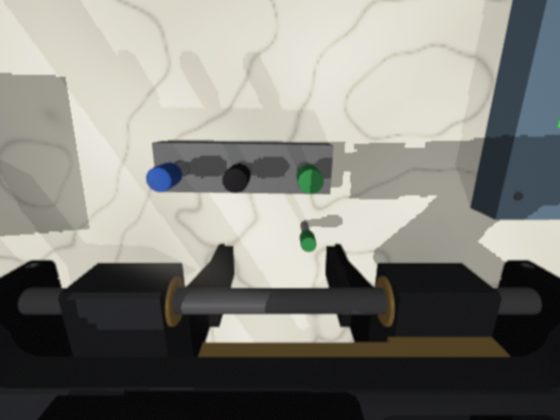

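The wrist view gives the pin at (309,179), which is world (0.480, 0.229). The top view gives (0.4785, 0.2297), so they agree. I'll align over it, then descend to TCP z of about 0.071.

```bash
python3 -m crank '[[-0.3,[0.12,0.15,0],[0,0,0]],[-0.3,[0.11,0.15,0],[0,0,0]],[-0.3,[0,0,0.3],[0,0,0]],[-0.3,[0,0,0.3],[0,0,0]],[-0.3,[0,0,0.3],[0,0,0]],[-0.3,[0,0,0],[0,0,0]]]'; python3 - <<'E'
from station import r
from h import *
s=r.sense();print(s['tcp_pos'])
c=r.capture('wrist');d=r.capture('side');cv2.imwrite('pics/w2.png',np.vstack([cv2.resize(x,(400,300)) for x in(c['img'],d['img'])]))
E
```

```text
time_s: 2.4
tcp_pos: [0.4756, 0.2297, 0.1288]
ee_rot: [[0.999, 0.049, -0.008], [0.049, -0.999, -0.006], [-0.008, 0.005, -1.0]]
wrist_force: [-0.0, -1.0, -0.4]
gripper_width: 0.651
[0.47561561 0.22969514 0.12882342]
```

View pics/w2.png

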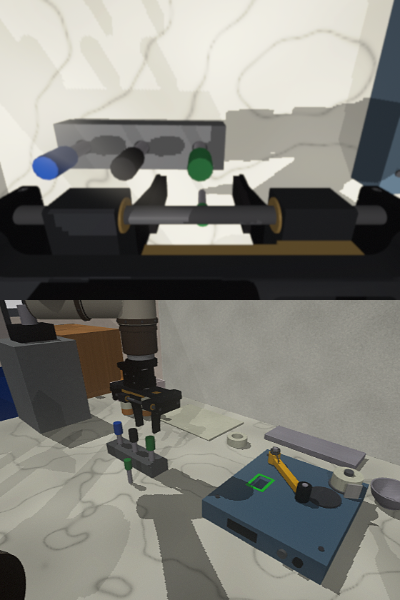

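The knob sits centred between the fingers at about (200,165) in the upper panel. I'll descend and close.

```bash
python3 -m crank '[[-0.3,[0.01,0,0.2],[0,0,0]],[-0.3,[0.01,0,0.2],[0,0,0]],[-0.3,[0,0,0.17],[0,0,0]],[-0.3,[0,0,0],[0,0,0]],[-0.3,[0,0,0],[0,0,0]]]'; python3 - <<'E'
from station import r
s=r.sense();print(s['tcp_pos'])
E
python3 -m crank '[[1,[0,0,0],[0,0,0]],[1,[0,0,0],[0,0,0]],[1,[0,0,0],[0,0,0]],[1,[0,0,0],[0,0,0]],[1,[0,0,0],[0,0,0]],[1,[0,0,0],[0,0,0]]]'
```

```text
time_s: 3.0
tcp_pos: [0.4814, 0.2334, 0.0773]
ee_rot: [[0.999, 0.052, 0.003], [0.052, -0.999, 0.002], [0.003, -0.001, -1.0]]
wrist_force: [0.4, 0.4, 0.3]
gripper_width: 0.652
[0.48136701 0.23335153 0.07734668]
time_s: 3.6
tcp_pos: [0.4804, 0.2326, 0.0758]
ee_rot: [[0.999, 0.052, 0.0], [0.052, -0.999, 0.0], [0.0, 0.0, -1.0]]
wrist_force: [-0.8, 0.1, 1.6]
gripper_width: 0.289
```

The grip width is 25 mm, against a knob of 26 mm. I'll lift straight up out of the hole and check.

```bash
python3 -m crank '[[1,[0,0,-0.1],[0,0,0]],[1,[0,0,-0.2],[0,0,0]],[1,[0,0,-0.25],[0,0,0]],[1,[0,0,-0.25],[0,0,0]],[1,[0,0,-0.1],[0,0,0]],[1,[0,0,0],[0,0,0]],[1,[0,0,0],[0,0,0]]]'; python3 - <<'E'
from station import r
from h import *
s=r.sense();p=s['tcp_pos'];R=s['ee_rot'];print(p)
T=r.capture('top');d=r.capture('side')
x0=d['img'][130:330,60:360];cv2.imwrite('pics/l1.png',cv2.convertScaleAbs(cv2.resize(x0,None,fx=2.6,fy=2.6),alpha=1.5))
sl=np.array([.5755,-.0665,0]);t=np.radians(3);L=np.array([[np.cos(t),-np.sin(t),0],[np.sin(t),np.cos(t),0],[0,0,1]])
piv=sl+L@[.1,.017,0];print('piv',piv)
for k in('yellow',):
    for ce,st,m in comps(T['img'],k,300):
        P=np.array([plane(T,v[1],v[0],.074)[:2] for v in np.argwhere(m)],np.float32);v=cv2.fitLine(P,2,0,.01,.01).ravel()
        print('arm line',v,'rest angle labeller',np.degrees(np.arctan2(v[1],v[0]))-3,'perp dist pivot',(piv[:2]-v[2:])@[-v[1],v[0]])
def pin(a,q=None,gap=0,rad=.1):
    u=np.array([-np.cos(a),-np.sin(a),0]);n=np.array([np.sin(a),-np.cos(a),0])
    return piv+L@(rad*u+(.016+gap)*n)
prev=p
for a,g in((.873,.018),(.873,.0),(.65,0),(.4,0),(.2,0),(.05,0)):
    X=pin(a,gap=g);print(a,X.round(4),'step tool',(R.T@(X-prev))[:2].round(4));prev=X
print('slot',sl,'step',(R.T@(sl-prev))[:2])
E
```

```text
time_s: 4.3
tcp_pos: [0.4795, 0.2322, 0.1646]
ee_rot: [[0.999, 0.051, -0.002], [0.051, -0.999, -0.001], [-0.002, 0.001, -1.0]]
wrist_force: [-0.3, -0.7, -0.7]
gripper_width: 0.29
[0.47953349 0.23219481 0.1646132 ]
piv [ 0.67447324 -0.0442897   0.        ]
arm line [ 0.57947665  0.81498885  0.62744707 -0.10455803] rest angle labeller 51.586254 perp dist pivot -0.003401719234129152
0.873 [ 0.6415 -0.1446  0.    ] step tool [0.1426 0.3846]
0.873 [ 0.6271 -0.1338  0.    ] step tool [-0.0138 -0.0116]
0.65 [ 0.6085 -0.1211  0.    ] step tool [-0.0179 -0.0136]
0.4 [ 0.5915 -0.1024  0.    ] step tool [-0.016  -0.0196]
0.2 [ 0.5816 -0.0848  0.    ] step tool [-0.009  -0.0181]
0.05 [ 0.5766 -0.0704  0.    ] step tool [-0.0043 -0.0146]
slot [ 0.5755 -0.0665  0.    ] step [-0.00092817 -0.0039771 ]
```

View pics/l1.png

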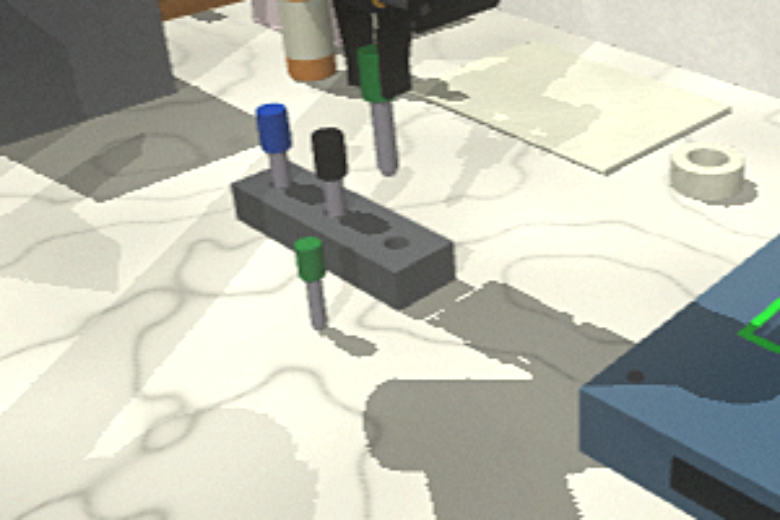

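The pin is out, held upright. I'll carry it to the turntable side of the arm, to about (0.641, -0.145), raising it 20 mm for clearance.

```bash
python3 -m crank '[[1,[0.07,0.19,-0.2],[0,0,0]],[1,[0.14,0.38,0],[0,0,0]],[1,[0.14,0.38,0],[0,0,0]],[1,[0.14,0.38,0],[0,0,0]],[1,[0.14,0.38,0],[0,0,0]],[1,[0.14,0.38,0],[0,0,0]],[1,[0.14,0.38,0],[0,0,0]],[1,[0.14,0.38,0],[0,0,0]]]'; python3 -m crank '[[1,[0.14,0.38,0],[0,0,0]],[1,[0.14,0.38,0],[0,0,0]],[1,[0.09,0.23,0],[0,0,0]],[1,[0,0,0],[0,0,0]],[1,[0,0,0],[0,0,0]],[1,[0,0,0],[0,0,0]]]'; python3 - <<'E'
from station import r
from h import *
s=r.sense();p=s['tcp_pos'];R=s['ee_rot'];print(p,R.T@(np.array([.6415,-.1446,p[2]])-p))
c=r.capture('wrist');T=r.capture('top');S=r.capture('side')
cv2.imwrite('pics/c1.png',np.hstack([cv2.resize(T['img'][90:270,300:500],(400,360)),cv2.resize(S['img'][90:330,280:540],(390,360))]));
E
```

```text
time_s: 5.2
tcp_pos: [0.5998, -0.0482, 0.1839]
ee_rot: [[0.999, 0.052, -0.003], [0.052, -0.999, -0.0], [-0.003, 0.0, -1.0]]
wrist_force: [0.0, -0.1, -1.3]
gripper_width: 0.292
time_s: 5.8
tcp_pos: [0.6414, -0.1427, 0.1847]
ee_rot: [[0.999, 0.053, -0.002], [0.053, -0.999, 0.0], [-0.002, -0.0, -1.0]]
wrist_force: [-0.2, 0.0, -1.0]
gripper_width: 0.294
[ 0.64139532 -0.14271691  0.18466203] [ 5.55832194e-06  1.88599263e-03 -7.06607611e-07]
```

View pics/c1.png

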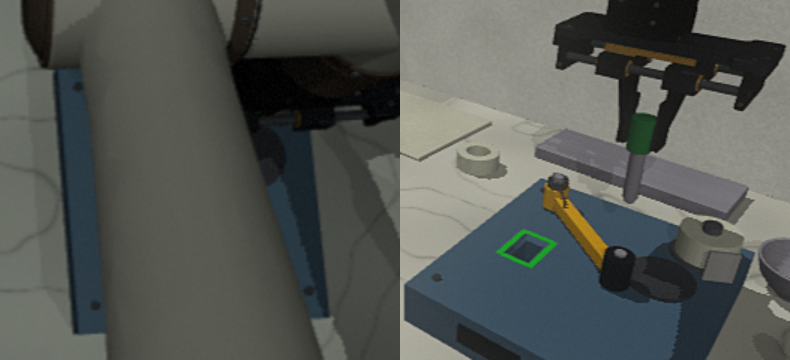

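```bash
python3 - <<'E'
from station import r
from h import *
S=r.capture('side');s=r.sense();p=s['tcp_pos']
f=p[2]-.0688
for z in(f,f+.08):print(proj(S,np.array([p[0],p[1],z])))
cv2.imwrite('pics/c2.png',cv2.convertScaleAbs(cv2.resize(S['img'][150:280,380:500],None,fx=5,fy=4.5,interpolation=cv2.INTER_CUBIC),alpha=1.5))
E
```

```text
[431.07759995 223.50897909]
[441.12925523 178.81453114]
```

View pics/c2.png

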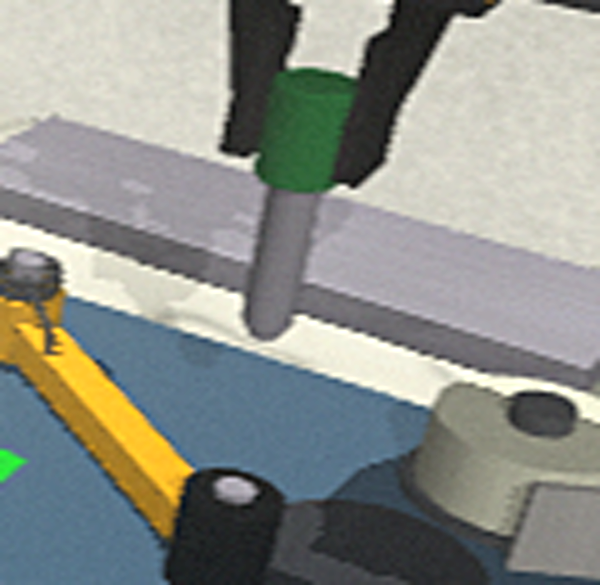

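The knob and foot are within about 2 px of where an upright pin at the TCP would appear. I'll lower until the foot is about 5 mm above the top face.

```bash
python3 -m crank '[[1,[0,0,0.2],[0,0,0]],[1,[0,0.02,0.2],[0,0,0]],[1,[0,0,0.15],[0,0,0]],[1,[0,0,0.05],[0,0,0]],[1,[0,0,0],[0,0,0]],[1,[0,0,0],[0,0,0]],[1,[0,0,0],[0,0,0]]]'; python3 - <<'E'
from station import r
from h import *
s=r.sense();p=s['tcp_pos'];print(p,s['wrist_force'])
S=r.capture('side')
cv2.imwrite('pics/c3.png',cv2.convertScaleAbs(cv2.resize(S['img'][150:310,320:500],None,fx=4,fy=3.6,interpolation=cv2.INTER_CUBIC),alpha=1.5))
E
```

```text
time_s: 6.7
tcp_pos: [0.6428, -0.1454, 0.1269]
ee_rot: [[0.999, 0.052, 0.002], [0.052, -0.999, -0.0], [0.002, 0.0, -1.0]]
wrist_force: [-0.3, -0.2, -1.2]
gripper_width: 0.29
[ 0.64283169 -0.14542954  0.12687415] [-0.34365887 -0.20314974 -1.23491727]
```

View pics/c3.png

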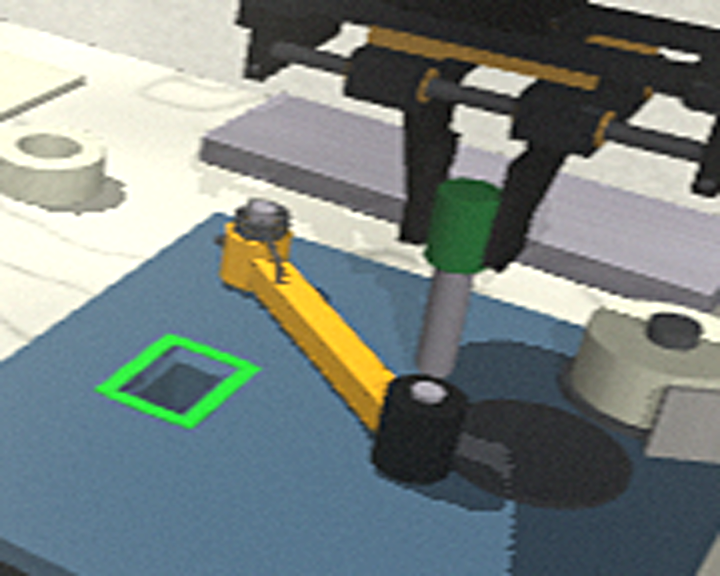

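```bash
python3 -m crank '[[1,[-0.07,-0.06,0.03],[0,0,0]],[1,[-0.07,-0.06,0],[0,0,0]],[1,[-0.09,-0.07,0],[0,0,0]],[1,[-0.09,-0.07,0],[0,0,0]],[1,[-0.08,-0.1,0],[0,0,0]],[1,[-0.08,-0.1,0],[0,0,0]],[1,[0,0,0],[0,0,0]],[1,[0,0,0],[0,0,0]]]'; python3 - <<'E'
from station import r
from h import *
s=r.sense();p=s['tcp_pos'];print(p,s['wrist_force'],s['moment'],s['ee_rot'].T@(np.array([.5755,-.0665,0])-p))
S=r.capture('side')
for z in(p[2]-.0688,p[2]+.0112):print(proj(S,np.array([p[0],p[1],z])))
cv2.imwrite('pics/c4.png',cv2.convertScaleAbs(cv2.resize(S['img'][150:310,320:500],None,fx=4,fy=3.6,interpolation=cv2.INTER_CUBIC),alpha=1.5))
E
```

```text
time_s: 7.55
tcp_pos: [0.5914, -0.1019, 0.123]
ee_rot: [[0.999, 0.053, -0.0], [0.053, -0.999, -0.001], [-0.0, 0.001, -1.0]]
wrist_force: [1.1, -2.8, -0.0]
gripper_width: 0.289
[ 0.59143383 -0.10189657  0.12297592] [ 1.13715567 -2.78192285 -0.01865339] [-0.85332452 -0.22360452 -0.01860435] [-0.01398104 -0.03626254  0.12296113]
[387.8146419 258.1139895]
[394.78202599 217.21581792]
```

View pics/c4.png

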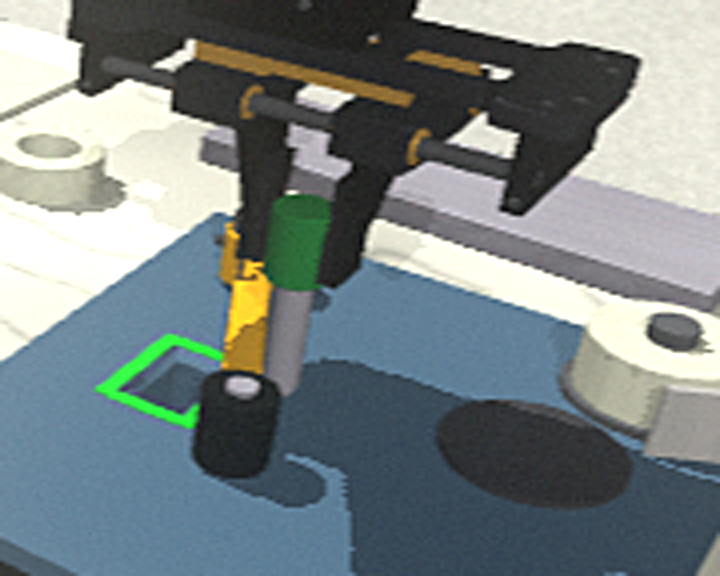

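The arm is opening with about 3 N, as specified, and the pin stays nearly upright. I'll continue to the slot with 3 mm of over-push for the foot's lag.

```bash
python3 -m crank '[[1,[-0.05,-0.09,0],[0,0,0]],[1,[-0.04,-0.09,0],[0,0,0]],[1,[-0.03,-0.08,0],[0,0,0]],[1,[-0.02,-0.07,0],[0,0,0]],[1,[0,-0.06,0],[0,0,0]],[1,[0,0,0],[0,0,0]],[1,[0,0,0],[0,0,0]]]'; python3 - <<'E'
from station import r
from h import *
s=r.sense();p=s['tcp_pos'];print(p,s['wrist_force'],s['ee_rot'].T@(np.array([.5755,-.0665,0])-p))
S=r.capture('side')
for z in(p[2]-.0688,p[2]+.0112):print(proj(S,np.array([p[0],p[1],z])))
print('slot',proj(S,np.array([.5755,-.0665,.05])))
cv2.imwrite('pics/c5.png',cv2.convertScaleAbs(cv2.resize(S['img'][170:300,310:430],None,fx=6,fy=4.5,interpolation=cv2.INTER_CUBIC),alpha=1.5))
c=r.capture('wrist');cv2.imwrite('pics/w5.png',c['img'])
E
```

```text
time_s: 8.3
tcp_pos: [0.5755, -0.0637, 0.1224]
ee_rot: [[0.999, 0.052, -0.001], [0.052, -0.999, -0.0], [-0.001, 0.0, -1.0]]
wrist_force: [1.1, -2.4, 0.3]
gripper_width: 0.293
[ 0.57545986 -0.06374316  0.12244817] [ 1.08346235 -2.41440991  0.26311407] [1.54285155e-05 2.73508347e-03 1.22448668e-01]
[363.20203623 253.36259884]
[368.51475462 212.98187593]
slot [364.36366643 255.72893025]
```

View pics/c5.png

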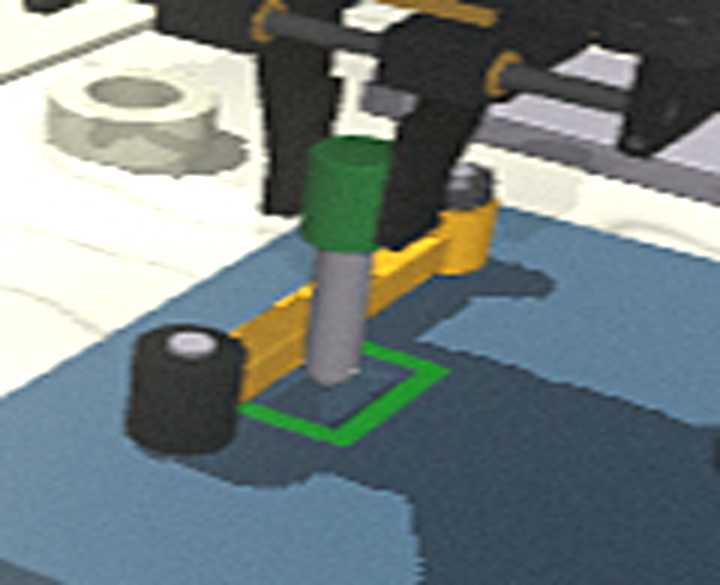

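View pics/w5.png

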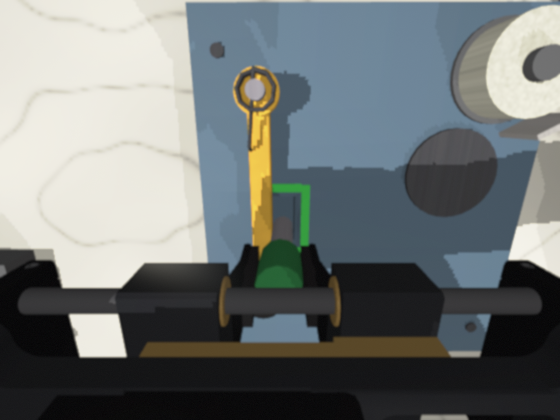

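The arm is open alongside the slot. The foot at (365.5,254) is over the mouth, 1–2 mm toward the arm side of the centre. I'll shift 1.5 mm back and lower, watching the force.

```bash
python3 -m crank '[[1,[0,0.015,0.05],[0,0,0]],[1,[0,0,0.05],[0,0,0]],[1,[0,0,0.05],[0,0,0]],[1,[0,0,0.05],[0,0,0]],[1,[0,0,0],[0,0,0]],[1,[0,0,0],[0,0,0]]]'; python3 - <<'E'
from station import r
from h import *
s=r.sense();p=s['tcp_pos'];print(p,s['wrist_force'])
S=r.capture('side')
cv2.imwrite('pics/c6.png',cv2.convertScaleAbs(cv2.resize(S['img'][170:300,310:430],None,fx=6,fy=4.5,interpolation=cv2.INTER_CUBIC),alpha=1.5))
E
```

```text
time_s: 9.0
tcp_pos: [0.5752, -0.0653, 0.1017]
ee_rot: [[0.999, 0.052, -0.002], [0.052, -0.999, 0.0], [-0.002, -0.0, -1.0]]
wrist_force: [-0.1, -2.3, -1.4]
gripper_width: 0.293
[ 0.57522888 -0.06533138  0.10169855] [-0.13836794 -2.32341284 -1.36254969]
```

View pics/c6.png

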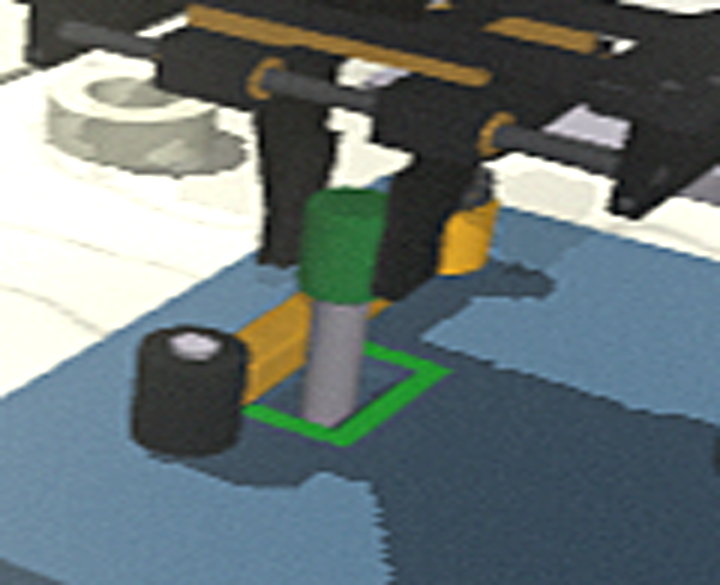

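The z force is only the pin's weight and the shank is cut off at the inner edge of the frame, so the foot is inside the slot. I'll continue to the floor.

```bash
python3 -m crank '[[1,[0,0,0.05],[0,0,0]],[1,[0,0,0.04],[0,0,0]],[1,[0,0,0.03],[0,0,0]],[1,[0,0,0],[0,0,0]],[1,[0,0,0],[0,0,0]]]'
```

```text
time_s: 9.55
tcp_pos: [0.5757, -0.0653, 0.0901]
ee_rot: [[0.999, 0.052, -0.0], [0.052, -0.999, 0.0], [-0.0, -0.0, -1.0]]
wrist_force: [1.7, -2.9, -1.7]
gripper_width: 0.294
```

```bash
python3 -m crank '[[1,[0,0,0.02],[0,0,0]],[1,[0,0,0],[0,0,0]],[1,[0,0,0.01],[0,0,0]],[1,[0,0,0],[0,0,0]],[1,[0,0,0],[0,0,0]]]'
```

```text
time_s: 10.05
tcp_pos: [0.5759, -0.0654, 0.0876]
ee_rot: [[0.999, 0.052, 0.0], [0.052, -0.999, 0.0], [0.0, 0.0, -1.0]]
wrist_force: [0.9, -2.9, 0.1]
gripper_width: 0.291
```

The foot is within about 1 mm of the floor and the z force is starting to rise. I'll release gradually.

```bash
python3 -m crank '[[0.25,[0,0,0],[0,0,0]],[0.15,[0,0,0],[0,0,0]],[0.0,[0,0,0],[0,0,0]],[-0.2,[0,0,0],[0,0,0]],[-0.3,[0,0,0],[0,0,0]],[-0.3,[0,0,0],[0,0,0]],[-0.3,[0,0,0],[0,0,0]]]'; python3 - <<'E'
from station import r
from h import *
S=r.capture('side')
cv2.imwrite('pics/c7.png',cv2.convertScaleAbs(cv2.resize(S['img'][170:300,310:430],None,fx=6,fy=4.5,interpolation=cv2.INTER_CUBIC),alpha=1.5))
c=r.capture('wrist');cv2.imwrite('pics/w7.png',c['img'])
E
```

```text
time_s: 10.75
tcp_pos: [0.5759, -0.0652, 0.0876]
ee_rot: [[0.999, 0.052, 0.0], [0.052, -0.999, 0.0], [0.0, -0.0, -1.0]]
wrist_force: [-0.0, -0.0, 0.8]
gripper_width: 0.643
```

View pics/c7.png

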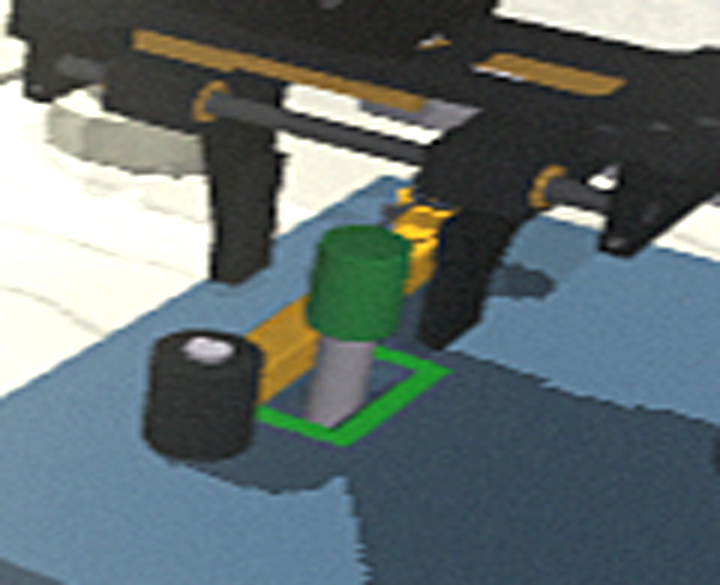

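View pics/w7.png

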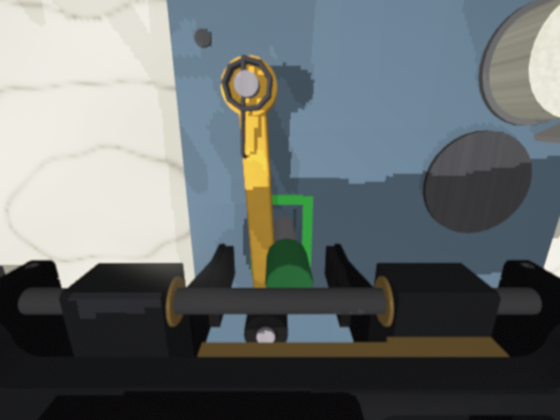

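The arm springs back slightly, and the pin leans a few degrees and holds, clear of both jaws. I'll retreat straight up, then move aside so the top camera can see.

```bash
python3 -m crank '[[-0.3,[0,0,-0.1],[0,0,0]],[-0.3,[0,0,-0.2],[0,0,0]],[-0.3,[0,0,-0.3],[0,0,0]],[-0.3,[0,0,-0.3],[0,0,0]],[-0.3,[0,0,-0.3],[0,0,0]],[-0.3,[-0.1,-0.3,0],[0,0,0]],[-0.3,[-0.1,-0.45,0],[0,0,0]],[-0.3,[-0.1,-0.45,0],[0,0,0]]]' && python3 -m crank '[[-0.3,[-0.1,-0.45,0],[0,0,0]],[-0.3,[-0.1,-0.45,0],[0,0,0]],[-0.3,[0,-0.45,0],[0,0,0]],[-0.3,[0,-0.45,0],[0,0,0]],[-0.3,[0,0,0],[0,0,0]],[-0.3,[0,0,0],[0,0,0]],[-0.3,[0,0,0],[0,0,0]]]'; python3 - <<'E'
from station import r
from h import *
s=r.sense();print(s['tcp_pos'],np.abs(s['joint_velocities']).max())
T=r.capture('top');S=r.capture('side')
for n,c in(('T',T),('S',S)):
    for ce,st,m in comps(c['img'],'green'):print(n,ce,st)
cv2.imwrite('pics/e.png',cv2.convertScaleAbs(np.hstack([cv2.resize(T['img'][100:260,315:475],(400,400)),cv2.resize(S['img'][170:300,310:440],(400,400))]),alpha=1.5))
for ce,st,m in comps(T['img'],'yellow',150):
    P=np.array([plane(T,v[1],v[0],.074)[:2] for v in np.argwhere(m)],np.float32);v=cv2.fitLine(P,2,0,.01,.01).ravel()
    print('arm a(lab)',np.arctan2(v[1],v[0])-.052)
E
```

```text
time_s: 11.65
tcp_pos: [0.5394, 0.0537, 0.2088]
ee_rot: [[0.999, 0.05, 0.002], [0.05, -0.999, 0.001], [0.002, -0.001, -1.0]]
wrist_force: [0.1, 0.3, 0.8]
gripper_width: 0.648
time_s: 12.35
tcp_pos: [0.5103, 0.231, 0.2079]
ee_rot: [[0.999, 0.051, 0.0], [0.051, -0.999, -0.0], [0.0, 0.0, -1.0]]
wrist_force: [-0.7, -0.1, -0.7]
gripper_width: 0.65
[0.51028793 0.23096255 0.20790701] 0.9500042868196303
T [372.8 188.6] [364 175  17  31 249]
T [354.9 192. ] [353 177   5  29  67]
T [231.6 275.1] [228 271   9   9  62]
S [177.5 228.1] [173 221  11  17 103]
S [369.7 233.2] [361 220  18  26 320]
S [370.4 259. ] [352 247  34  22 178]
arm a(lab) -0.01676495
```

View pics/e.png

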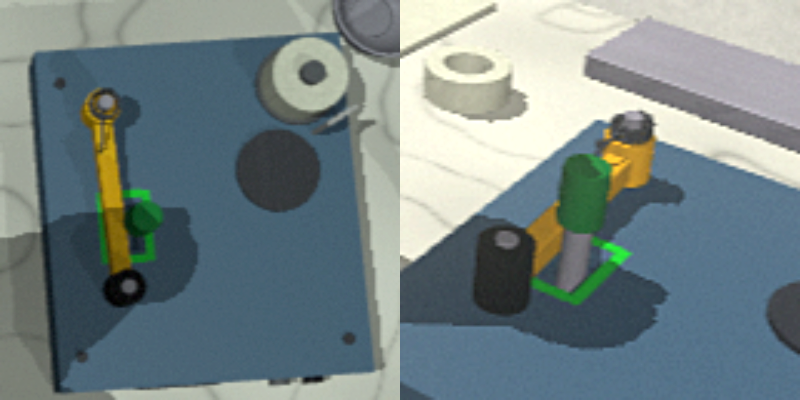

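```bash
python3 -m crank '[[-0.3,[0,0,0],[0,0,0]],[-0.3,[0,0,0],[0,0,0]],[-0.3,[0,0,0],[0,0,0]]]';  python3 - <<'E'
from station import r
from h import *
T=r.capture('top');S=r.capture('side')
k=tri(T,(373.8,186.4),S,(369.6,232.5));sl=np.array([.5755,-.0665,.018])
d=k-sl;print('knob',k,'rel slot floor',d,'lean if foot at slot centre (deg)',np.degrees(np.arctan2(np.hypot(*d[:2]),d[2])))
A=plane(T,356.2,141.2,.09);B=plane(T,366.3,215,.085);u=A-B;print('arm q est',.873-(np.arctan2(u[1],u[0])-.052),np.linalg.norm(u))
for ce,st,m in comps(S['img'],'green'):print(ce)
s=r.sense();print(np.abs(s['joint_velocities']).max(),s['time_s'],s['gripper_width'])
E
```

```text
time_s: 12.75
tcp_pos: [0.5105, 0.2312, 0.2076]
ee_rot: [[0.999, 0.051, 0.0], [0.051, -0.999, 0.0], [0.0, -0.0, -1.0]]
wrist_force: [-0.2, -0.8, -0.3]
gripper_width: 0.649
knob [ 0.57412677 -0.07352641  0.10159161] rel slot floor [-0.00137323 -0.00702641  0.08359161] lean if foot at slot centre (deg) 4.895245594584852
arm q est 0.8127812531669248 0.15615085159882866
[177.4 227.8]
[369.8 233.2]
[370.4 259. ]
0.20522944139540591 12.85 0.6466609166336549
```

The lean is about 5°, the arm is at about 0.81 rad, the foot is at or near the floor, nothing is drifting between pictures, and the robot is clear. I'm handing in.

```bash
python3 -c "
from station import r
print(r.finish_job())"
```

```text
the job is handed in; nothing more can be done
None
```

I took the larger green-knobbed pin from the rack and pushed the press arm open with its shank. I then lowered it to the bottom of the slot, let go and moved the gripper clear. I handed the job in at about 12.9 s; no verdict was reported.

**Last checks:**
- **Pin:** it leans about 5°, assuming the foot is at the slot centre. The knob's centre measured at z ≈ 0.102 m, against about 0.098 m for a foot flat on the floor. That puts the foot 28–32 mm below the top face, within camera error.
- **Press arm:** it holds at about 0.81 rad, measured from its pivot and roller in the top view. An earlier line fit to the yellow bar gave about 0.89 rad; I trusted it less because the arm was partly shadowed and covered. Both are well above 0.6 rad.
- **Rest and forces:** the knob did not move between the last side pictures. Wrist readings stayed at about 3.5 N or less, and the robot was about 0.3 m from the pin.

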